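# Index the drill jig's slide into its notch and hold it for drilling

## Robot

A 6-joint arm with a two-finger parallel gripper is mounted at the origin on a cart in front of the work surface, level with it; the furniture and walls round the work are solid. World frame = base frame: x ahead of the robot, y to its left, z up, the work surface at z = 0. Lengths are in m, angles in rad, forces in N, time in s.
With the tool pointing down it reaches from about 0.35 to 0.95 m from the base axis. Payload 17.4 kg.
Tool frame: the origin (TCP) lies at the very end of the fingers, on their centre line; the grasp point (between the pads) lies 19 mm behind it; z points along the fingers, y is the line along which they close (so a half turn about z gives the same grasp; the last joint's range is limited). The gripper opens to 93 mm and grips with 3 to 60 N. Pads are 15 mm wide; open, the fingers measure 128 mm over their backs; the gripper's body (75 mm by 188 mm) begins 65 mm behind the grasp point.
Start: joints at [1.13, 0.116, 1.442, -0, 1.584, -0.038], TCP at [0.265, 0.621, 0.219] pointing down, gripper open.
Joint ranges: [-2.83, 2.83], [-0.83, 2.19], [0.07, 2.5], [-1.14, 4.28], [0.01, 3], [-2.97, 2.97]. Speed limits (rad/s): [1.89, 1.89, 2.22, 3.14, 3.14, 3.14].

## Interface

Orientations are given as a rotation vector (axis times angle).
In Python, from bench import ctrl gives the robot as it stands.
- The arm moves only by the tool play_rows, never from a script. Its argument "steps" is a list of rows, each a list of 2 entries, a list of its own where there are three numbers: the shift along the world's x, y, z in m, then the turn about the world's z in degrees. A call has exactly 8 rows; each row shifts and turns the commanded pose from where the row before left it; what a row does not reach is not made up. A row lasts 1/12 s, in which the tool goes at most 41.7 mm and 7.16 degrees, less where a joint would pass 70% of its speed; a pose out of reach is approached as far as the arm can. A call is refused whole if a number of a shift passes 0.0417 or a number of a turn 7.16, either way. A call with a gripper value outside its range is refused whole. "fingers" is the finger opening in m, from 0 to 0.093, set as the call begins (left out, the last holds). The fingers move at their own pace and stop on an object; "squeeze" is the grip in N (left out, the last holds). Time passes only in rows, so rows that do not move let the fingers close, or fill a call up. It gives the time, the measured TCP pose, the force, the opening and the grip force at its end, in the units of the state.
- ctrl.state(): the state, without advancing time (a new reading comes with each control period).
- ctrl.read_camera(name): name is "scene" or "top" or "wrist"; returns the picture (420x560x3 uint8, red, green, blue); there is no depth.
- ctrl.get_calibration(name): a dict with "fx", "fy", "cx", "cy" (pixels), "dist" ([k1, k2, p1, p2, k3] as OpenCV has them; the pictures are not rectified), "rvec" (rotation vector, rad) and "tvec" (3), from world to camera coordinates, as OpenCV has them; the wrist camera has in their place "mount" (4x4, takes a point from camera to tool coordinates, whose origin is the TCP and whose axes are the flange's). Camera axes: x right, y down, z forward; pixel columns grow to the right and rows downward; lengths in m; the calibration is good to about 2 mm. A picture is of the moment at which its call begins: read the wrist's pose just before it. get_calibration takes no time and is no camera call.
- ctrl.close_job(): hands the job in; it is judged then, once.
The state is a dict: "time_s": time; "joint_positions": joint angles; "qvel": joint speeds; "effort": joint torques, N m; "position": TCP position; "tool_rot": TCP orientation; "contact_force": force on the tool from outside, world axes, zero at the start; "ft_torque": the same for the moment, N m; "width": finger opening in m; "grip_force": force on a finger pad.
Only numpy, scipy, OpenCV 4.12 (cv2) and the standard library are available. Lean on these libraries where they do the work, as an engineer would, in place of code of your own. Each camera call takes 0.05 s, during which the arm holds its last target. There are 200 camera calls.

## Task

A piece of square tube is clamped on the slide of the drill jig and has to be brought under the drill bush. Draw the loading gate's bolt fully back, against its end stop, then take the slide by its black knob and move it along the rail towards the bush until you feel its spring ball click into the notch of the index strip; do not run on past the notch. Finish while still gripping the knob with the slide at rest in the notch, so that the hole can be drilled, with the gate left open and the other things on the bench left as they are.

Things in the scene. Friction and masses are not known exactly. Their poses are not given: they have to be found in the camera images.
- drill_jig: fixed drill jig: dark steel base 155 x 370 x 12 mm with a rail along it. Origin on the bench under the rail's middle line; y runs along the rail to the loading end (robot's left), x across it away from the robot, z up; yaw varies. At y = -0.09 a grey arm 40 mm wide reaches from the back over the rail with a steel drill bush (tops at 86 and 96 mm); the tube on the slide passes under it
- gate_grip (a point): grip point on the gate bolt's upright dark steel knob: round, 22 mm across, 36 mm high (39 to 75 mm above the bench), on the robot's side of the jig; the point is on its axis, 20 mm above its foot. From it the flat bolt (16 x 10 mm) runs through an aluminium guide (49 mm high with its screws; face 20 mm from the knob's axis when shut) and across the rail
- gate_bolt (a joint): travel of the gate bolt in m: 0 = pushed in, its nose stands in the slide's way; 0.030 = drawn straight back along the jig's -x (towards the robot) against its end stop, clear of the slide. Starts at 0 to 0.005; about 2.5 N of friction, stays where it is left
- slide_knob: black round knob on the slide, 26 mm across and 41 mm high, origin at its foot on the slide's flat top (40 mm above the bench, 68 mm wide). The clamped tube (25 mm high) and its end stop begin 44 mm from the knob's axis in the jig's -y direction
- slide_grip (a point): grip point on the slide's knob: on its axis, 23 mm above its foot (63 mm above the bench)
- slide (a joint): travel of the slide along the rail in m, growing in the jig's -y direction (towards the bush); 0 = loading end, 0.145 = far stop. Starts at 0 to 0.022; the shut gate stops it at 0.030. About 1.5 N of friction; stays where it is left
- ball_tip (a point): lowest point of the slide's 12 mm steel spring ball where it runs on top of the index strip, pressed down with 10 N; it sits in a plunger on the slide's far side, 55 mm ahead of the knob (jig's -y) and 58 mm beyond the rail's middle line, and moves with the slide
- notch (a point): middle of the 8 mm wide notch across the index strip (flat steel strip with a scale, 24 x 210 mm, along the rail's far side; set anew each time, notch at a slide travel of 0.08 to 0.12). Axes as the jig's; the ball is home when ball_tip is level with this point along y. It drops 2 to 3 mm and pulls a free slide to the middle from 2 mm either side; 8 to 11 N push it out
- oil_bottle: bystander: red-brown plastic oil bottle with a yellow nozzle, 52 mm across and 158 mm high, standing behind the jig
- vernier_caliper: bystander: steel vernier caliper, 230 mm long, lying on the bench in front of the jig, left of the gate knob
- spare_section_a: bystander: loose offcut of square steel tube, 25 x 25 x 130 mm, lying left of the jig, waiting its turn
- spare_section_b: bystander: a second such loose offcut, beside the first
- spanner_13: bystander: combination spanner, 161 mm long, lying on the bench near the jig's right end, towards the robot

How it is judged:
By the outcome, as a careful person would: the job done as asked, in the order asked, and still so for the second after the job is handed in, while the arm keeps its last pose, push and grip.
It also fails if it takes over 50 s, if anything falls off the work surface, if the arm or the gripper's body presses on something with over 40 N, if the wrist force passes 120 N, or if a joint passes its speed limit or range.

## Working session

There is one attempt and no reset: what is moved stays moved. The work goes in short steps, Python scripts to look and compute and a tool call to move; the robot and the scene stay as the last step left them, time stands still between calls to the robot, and variables do not carry over. Pictures are saved under pics/ and viewed, at most 10 in all, crops included, and the job is handed in when it is done.

Besides the shell and the picture viewer there is one more tool, called after "Request:" by a JSON object that holds its "api" and its "payload". play_rows: Moves the arm, as the interface text tells. Its arguments: {"type":"object","properties":{"steps":{"type":"array"},"fingers":{"type":"number"},"squeeze":{"type":"number"}},"required":["steps"]}

```bash
mkdir -p pics; ls
python3 - <<'E'
from bench import ctrl
import cv2
for n in("scene","top"):
    cv2.imwrite(f"pics/{n}0.png",cv2.cvtColor(ctrl.read_camera(n),cv2.COLOR_RGB2BGR))
    print(n,ctrl.get_calibration(n))
print(ctrl.get_calibration("wrist")); print(ctrl.state())
E
```

```text
pics
scene {'fx': 414.09512303391347, 'fy': 414.09512303391347, 'cx': 282.18229860774494, 'cy': 201.60781550968267, 'dist': array([-0.09289446,  0.        ,  0.        ,  0.        ,  0.        ]), 'rvec': array([ 2.26588704, -0.89384789,  0.36691008]), 'tvec': array([-0.38021677,  0.39850823,  0.67738832])}
top {'fx': 502.6704336049636, 'fy': 502.6704336049636, 'cx': 279.9390383596749, 'cy': 210.76661200333763, 'dist': array([-0.06273415,  0.        ,  0.        ,  0.        ,  0.        ]), 'rvec': array([ 1.95096898, -2.26537874,  0.23762505]), 'tvec': array([0.16133947, 0.57774561, 0.89322011])}
{'fx': 356.4036183184011, 'fy': 356.4036183184011, 'cx': 282.5990540899024, 'cy': 210.03364585058242, 'dist': array([-0.06139494,  0.        ,  0.        ,  0.        ,  0.        ]), 'mount': array([[ 9.04403444e-04, -9.53817396e-01, -3.00385681e-01,
         8.46963173e-02],
       [ 9.99999440e-01,  6.97318338e-04,  7.96604471e-04,
         1.88622243e-04],
       [-5.50350758e-04, -3.00386233e-01,  9.53817492e-01,
        -1.65645952e-01],
       [ 0.00000000e+00,  0.00000000e+00,  0.00000000e+00,
         1.00000000e+00]])}
{'time_s': 0.1, 'joint_positions': array([ 1.13017064e+00,  1.16435908e-01,  1.44217544e+00, -2.12273295e-05,
        1.58398413e+00, -3.78039950e-02]), 'qvel': array([-0.00141362, -0.00328848, -0.00267753,  0.00037371, -0.00102662,
        0.00058147]), 'effort': array([ 2.24192794e-03, -7.22898316e+01, -6.23858285e+01,  7.81901577e-02,
        2.27701507e-02, -5.94422977e-05]), 'position': array([0.26455425, 0.62081016, 0.21799472]), 'tool_rot': array([-6.28438368e-01, -3.07787328e+00,  1.53816941e-03]), 'contact_force': array([ 0.4827196 , -0.64634116,  0.67149789]), 'ft_torque': array([ 0.01547988,  0.07658471, -0.04476841]), 'grip_force': 0.0, 'width': 0.09278833981870444}
```

View pics/top0.png

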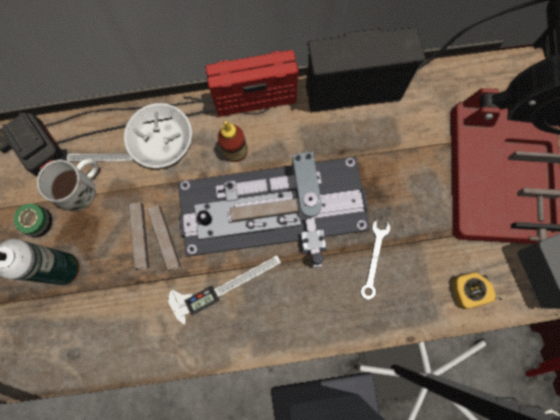

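View pics/scene0.png

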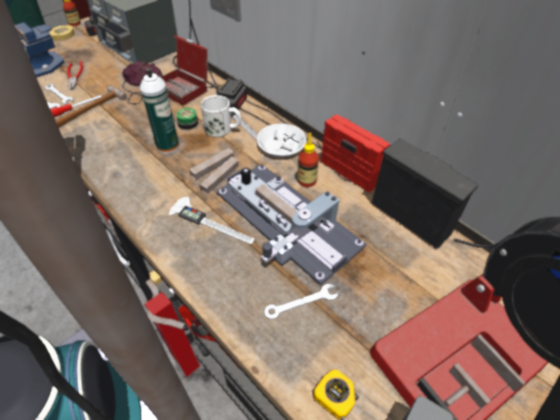

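The top view shows the jig from (180,180) to (368,235), with the slide knob at about (204,217), the bush at (310,198), the gate guide at (313,240) and the gate knob at about (317,260). I'll enlarge that area for accurate corners.

```bash
cat > h.py <<'E'
import numpy as np, cv2
from bench import ctrl
def cam(name, st=None):
    c=ctrl.get_calibration(name); K=np.array([[c['fx'],0,c['cx']],[0,c['fy'],c['cy']],[0,0,1.]])
    if 'mount' in c:
        T=np.eye(4); T[:3,:3]=cv2.Rodrigues(np.array(st['tool_rot']))[0]; T[:3,3]=st['position']
        W=np.linalg.inv(T@c['mount']); R,t=W[:3,:3],W[:3,3]
    else: R=cv2.Rodrigues(c['rvec'])[0]; t=c['tvec']
    return K,c['dist'],R,t
def pix2z(C,uv,z):
    K,d,R,t=C; p=cv2.undistortPoints(np.array([[uv]],float),K,d)[0,0]
    r=R.T@np.array([p[0],p[1],1]); o=-R.T@t; return o+r*(z-o[2])/r[2]
def proj(C,X):
    K,d,R,t=C; return cv2.projectPoints(np.atleast_2d(X).astype(float),cv2.Rodrigues(R)[0],t,K,d)[0][:,0]
def crop(img,x0,y0,x1,y1,s,name):
    cv2.imwrite(name,cv2.cvtColor(cv2.resize(img[y0:y1,x0:x1],None,fx=s,fy=s,interpolation=cv2.INTER_CUBIC),cv2.COLOR_RGB2BGR))
E
python3 - <<'E'
from h import *
I=ctrl.read_camera("top"); crop(I,175,145,375,285,4,"pics/top1.png")
C=cam("top")
for n,uv,z in [("knobslide",(204,217),.08),("gate",(318,260),.075),("bush",(310,198),.096),("scrTL",(185,185),.012),("scrTR",(350,163),.012),("BL",(190,248),.012),("BR",(362,225),.012)]: print(n,pix2z(C,uv,z).round(4))
E
```

```text
knobslide [0.6008 0.216  0.08  ]
gate [0.4906 0.0188 0.075 ]
bush [0.6036 0.0165 0.096 ]
scrTL [0.6877 0.2553 0.012 ]
scrTR [ 0.6837 -0.0841  0.012 ]
BL [0.558  0.2595 0.012 ]
BR [ 0.553  -0.0849  0.012 ]
```

View pics/top1.png

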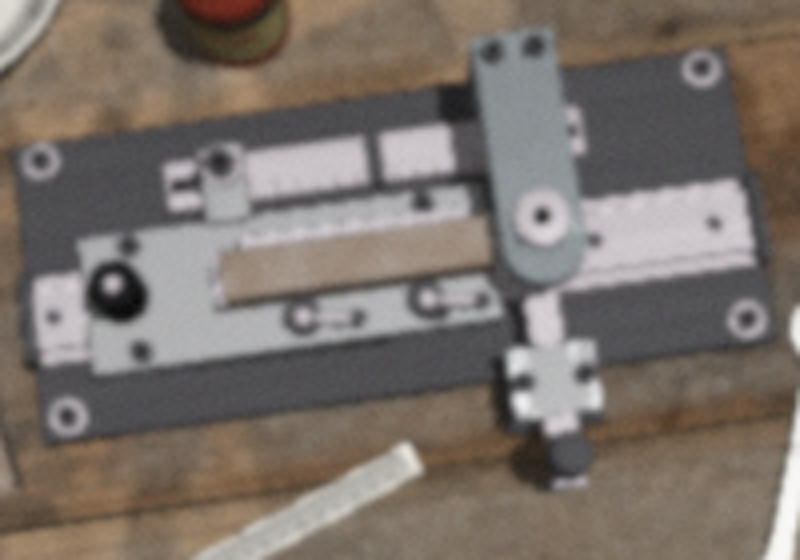

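The crop shows the base screws at (39,161), (702,68), (68,417) and (747,319). The slide knob is at (116,291), the gate knob at (571,456), the bush at (542,215), the plunger at (221,161) and the notch at (374,158).

Run:
```python
from h import *
C=cam("top"); f=lambda u,v,z: pix2z(C,((u+.5)/4-.5+175,(v+.5)/4-.5+145),z)
P={n:f(u,v,.013) for n,u,v in [("TL",39,161),("TR",702,68),("BL",68,417),("BR",747,319)]}
for n in P: print(n,P[n].round(4))
c=sum(P.values())/4; dy=(P["TL"]-P["TR"]+P["BL"]-P["BR"])/2; th=np.arctan2(-dy[0],dy[1]); print("c",c,"yaw",np.degrees(th))
R=np.array([[np.cos(th),np.sin(th)],[-np.sin(th),np.cos(th)]])
for n,u,v,z in [("knob",116,291,.081),("gate",571,456,.075),("bush",542,215,.096),("notch@.02",374,158,.02),("notch@.03",374,158,.03),("plunger@.05",221,161,.05),("railR",750,222,.02),("railL",35,320,.02)]:
    X=f(u,v,z); print(n,X.round(4),"jig",(R@(X-c)[:2]).round(4))
print("jig axes x",R[0],"y",R[1])
# corner-of-base wide check, tool yaw
print(cv2.Rodrigues(ctrl.state()['tool_rot'])[0].round(3))
```

```text
TL [0.6879 0.2564 0.013 ]
TR [ 0.6862 -0.0847  0.013 ]
BL [0.5556 0.2563 0.013 ]
BR [ 0.5543 -0.0837  0.013 ]
c [0.62101764 0.08608768 0.013     ] yaw -0.2551090699367467
knob [0.5999 0.2167 0.081 ] jig [-0.0217  0.1305]
gate [0.4933 0.0195 0.075 ] jig [-0.1274 -0.0672]
bush [0.6028 0.0164 0.096 ] jig [-0.0179 -0.0698]
notch@.02 [0.6621 0.0881 0.02  ] jig [0.041  0.0022]
notch@.03 [0.6593 0.0882 0.03  ] jig [0.0383 0.0023]
plunger@.05 [0.6635 0.1624 0.05  ] jig [0.0421 0.0765]
railR [ 0.6014 -0.0928  0.02  ] jig [-0.0188 -0.179 ]
railL [0.605 0.266 0.02 ] jig [-0.0168  0.1799]
jig axes x [ 0.99999009 -0.00445248] y [0.00445248 0.99999009]
[[-0.92   0.392 -0.   ]
 [ 0.392  0.92  -0.001]
 [ 0.    -0.001 -1.   ]]
```

Request:
{"api": "play_rows", "payload": {"steps": [[[0, -0.035, 0], 2.85], [[0, -0.038, 0], 2.85], [[0, -0.038, 0], 2.85], [[0, -0.038, 0], 2.85], [[0.005, -0.038, 0], 2.85], [[0.015, -0.038, 0], 2.85], [[0.02, -0.035, 0], 2.85], [[0.025, -0.03, 0], 2.85]], "fingers": 0.06, "squeeze": 30}}

```text
time_s: 0.82
position: [0.3292, 0.329, 0.219]
tool_rot: [0.002, 3.141, 0.001]
contact_force: [0.8, -0.2, -0.4]
width: 0.06
grip_force: 0.0
```

Request:
{"api": "play_rows", "payload": {"steps": [[[0.014, -0.035, 0], 0], [[0.014, -0.035, 0], 0], [[0.014, -0.035, 0], 0], [[0.014, -0.035, -0.005], 0], [[0.014, -0.035, -0.01], 0], [[0.014, -0.035, -0.01], 0], [[0.014, -0.035, -0.01], 0], [[0.01, -0.03, -0.01], 0]]}}

```text
time_s: 1.48
position: [0.438, 0.0537, 0.1732]
tool_rot: [0.009, 3.141, -0.0]
contact_force: [0.6, 0.2, 0.8]
width: 0.0599
grip_force: 0.0
```

Run:
```python
from h import *
st=ctrl.state(); print(st['position'],st['tool_rot'])
I=ctrl.read_camera("wrist"); crop(I,0,0,560,420,1.4,"pics/w1.png"); np.save("w1.npy",I)
import pickle; pickle.dump(st,open("w1.pkl","wb"))
print(proj(cam("wrist",st),[[.4933,.0195,.075]])*1.4)
```

```text
[0.43799021 0.05368252 0.17320432] [ 8.68040227e-03  3.14113564e+00 -2.12760331e-04]
[[337.24413077 385.88213087]]
```

View pics/w1.png

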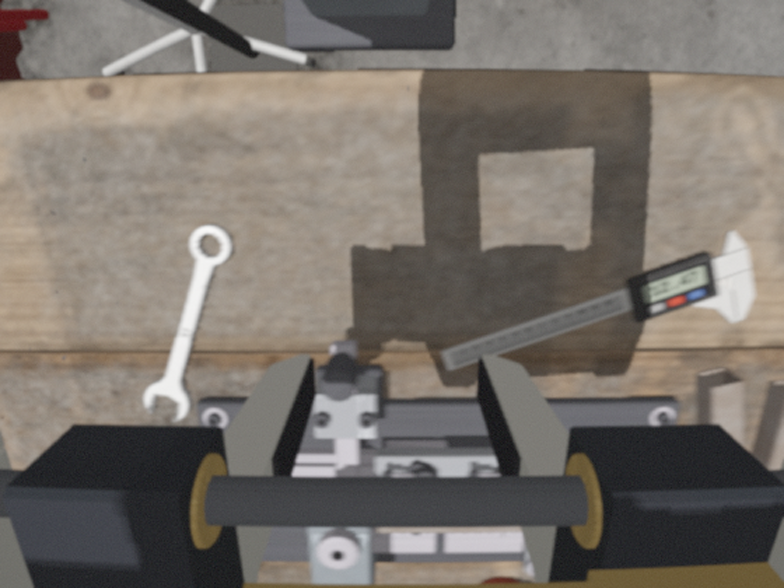

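The wrist view shows the gate knob's top at about (343,380), 6 px right of the prediction, so the gate y is about 0.022. The caliper is well clear of it. I'll move over the knob and lower onto it.

Request:
{"api": "play_rows", "payload": {"steps": [[[0.02, -0.012, 0], 0], [[0.02, -0.012, 0], 0], [[0.015, -0.007, -0.01], 0], [[0, 0, -0.025], 0], [[0, 0, -0.025], 0], [[0, 0, -0.02], 0], [[0, 0, 0], 0], [[0, 0, 0], 0]]}}

```text
time_s: 2.2
position: [0.4922, 0.025, 0.0933]
tool_rot: [-0.008, -3.14, 0.0]
contact_force: [0.8, 0.2, -0.0]
width: 0.0597
grip_force: 0.0
```

Run:
```python
from h import *
st=ctrl.state(); print(st['position'],st['tool_rot'])
I=ctrl.read_camera("wrist"); crop(I,140,180,420,390,2.8,"pics/w2.png")
print((proj(cam("wrist",st),[[.4933,.0222,.075],[.4933,.0222,.04],st['position']])-[140,180])*2.8)
```

```text
[0.49215763 0.02503208 0.09334947] [-7.60908014e-03 -3.13983986e+00  2.30553239e-05]
[[382.99660796 215.38111298]
 [385.11036337 152.28594788]
 [396.90909029 251.88332821]]
```

View pics/w2.png

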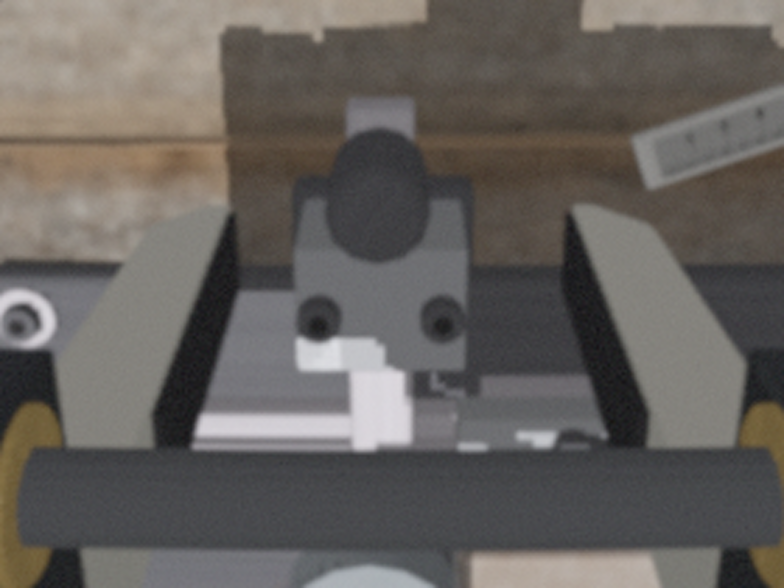

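The knob's top is centred at (378,212), so it stands at x ≈ 0.493, y ≈ 0.0213. I'll lower to z 0.040 and close.

Request:
{"api": "play_rows", "payload": {"steps": [[[0, -0.0037, 0], 0], [[0, 0, -0.02], 0], [[0, 0, -0.02], 0], [[0, 0, -0.013], 0], [[0, 0, 0], 0], [[0, 0, 0], 0], [[0, 0, 0], 0], [[0, 0, 0], 0]]}}

```text
time_s: 2.92
position: [0.4933, 0.0213, 0.042]
tool_rot: [0.008, 3.14, -0.0]
contact_force: [-0.1, 0.6, 0.6]
width: 0.06
grip_force: 0.0
```

Request:
{"api": "play_rows", "payload": {"steps": [[[0, 0, 0], 0], [[0, 0, 0], 0], [[0, 0, 0], 0], [[0, 0, 0], 0], [[0, 0, 0], 0], [[0, 0, 0], 0], [[0, 0, 0], 0], [[0, 0, 0], 0]], "fingers": 0.0, "squeeze": 30}}

```text
time_s: 3.58
position: [0.4926, 0.0203, 0.0407]
tool_rot: [-0.008, -3.141, 0.003]
contact_force: [-0.5, -8.7, 1.1]
width: 0.0213
grip_force: 30.0
```

Request:
{"api": "play_rows", "payload": {"steps": [[[-0.002, -0.001, 0], 0], [[-0.003, 0, 0], 0], [[-0.004, 0, 0], 0], [[-0.004, 0, 0], 0], [[-0.004, 0, 0], 0], [[-0.004, 0, 0], 0], [[-0.002, 0, 0], 0], [[0, 0, 0], 0]]}}

```text
time_s: 4.25
position: [0.469, 0.0204, 0.0406]
tool_rot: [-0.008, -3.141, -0.0]
contact_force: [-3.5, 1.9, 1.6]
width: 0.0217
grip_force: 30.0
```

Request:
{"api": "play_rows", "payload": {"steps": [[[-0.002, 0, 0], 0], [[-0.002, 0, 0], 0], [[-0.002, 0, 0], 0], [[-0.001, 0, 0], 0], [[0, 0, 0], 0], [[0, 0, 0], 0], [[0, 0, 0], 0], [[0, 0, 0], 0]]}}

```text
time_s: 4.92
position: [0.4647, 0.0204, 0.0408]
tool_rot: [0.008, 3.136, 0.0]
contact_force: [27.2, 2.5, -15.3]
width: 0.0213
grip_force: 30.0
```

The pull force rose to 27 N after about 28 mm, so the bolt is at its end stop. I'll ease off a little and release.

Request:
{"api": "play_rows", "payload": {"steps": [[[0.001, 0, 0], 0], [[0.001, 0, 0], 0], [[0, 0, 0], 0], [[0, 0, 0], 0], [[0, 0, 0], 0], [[0, 0, 0], 0], [[0, 0, 0], 0], [[0, 0, 0], 0]]}}

```text
time_s: 5.58
position: [0.465, 0.0204, 0.0407]
tool_rot: [0.008, 3.14, 0.0]
contact_force: [6.9, 2.2, -2.4]
width: 0.0211
grip_force: 30.0
```

Request:
{"api": "play_rows", "payload": {"steps": [[[0, 0, 0], 0], [[0, 0, 0], 0], [[0, 0, 0], 0], [[0, 0, 0], 0], [[0, 0, 0.02], 0], [[0, 0, 0.03], 0], [[0, 0, 0.03], 0], [[0, 0, 0.03], 0]], "fingers": 0.05}}

```text
time_s: 6.25
position: [0.4642, 0.0203, 0.1519]
tool_rot: [-0.008, -3.141, 0.0]
contact_force: [0.2, -0.6, -0.5]
width: 0.0502
grip_force: 0.0
```

Request:
{"api": "play_rows", "payload": {"steps": [[[0.01, 0.02, 0], 0], [[0.02, 0.028, 0], 0], [[0.02, 0.028, 0], 0], [[0.022, 0.028, 0], 0], [[0.022, 0.028, 0], 0], [[0.022, 0.028, 0], 0], [[0.015, 0.026, 0], 0], [[0.005, 0.01, -0.02], 0]], "fingers": 0.042}}

```text
time_s: 6.92
position: [0.6032, 0.2195, 0.1333]
tool_rot: [0.006, 3.138, 0.003]
contact_force: [0.4, 0.3, -0.3]
width: 0.0421
grip_force: 0.0
```

Run:
```python
from h import *
st=ctrl.state(); print(st['position'],st['tool_rot'])
I=ctrl.read_camera("wrist"); crop(I,140,120,420,390,2,"pics/w3.png")
J=ctrl.read_camera("top")
a=cv2.resize(I[180:390,140:420],None,fx=2.8,fy=2.8,interpolation=cv2.INTER_CUBIC)
cv2.imwrite("pics/w3.png",a[:,:,::-1]); crop(J,275,145,375,285,4,"pics/top2.png")
print((proj(cam("wrist",st),[[.5999,.2167,.081],st['position']])-[140,180])*2.8)
```

```text
[0.60320198 0.21952603 0.13334295] [5.60908522e-03 3.13754996e+00 2.59894640e-03]
[[384.55614967 134.84024645]
 [396.9047613  251.86673032]]
```

View pics/w3.png

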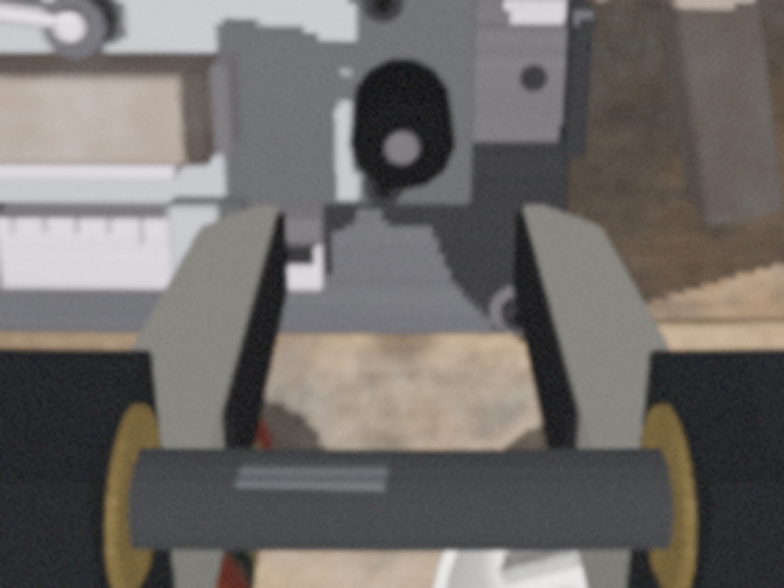

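View pics/top2.png

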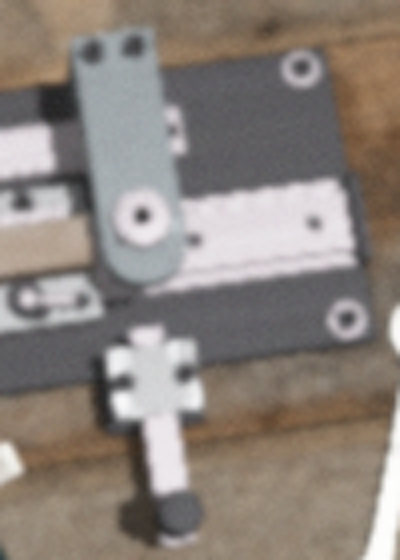

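Top view: the gate is now clearly drawn back. Wrist view: the slide knob's top is centred at (402,140), so it stands at about x 0.601, y 0.220, almost straight below. I'll lower over it.

Request:
{"api": "play_rows", "payload": {"steps": [[[-0.002, 0.0005, 0], 0], [[0, 0, -0.02], 0], [[0, 0, -0.025], 0], [[0, 0, -0.025], 0], [[0, 0, -0.018], 0], [[0, 0, 0], 0], [[0, 0, 0], 0], [[0, 0, 0], 0]]}}

```text
time_s: 7.68
position: [0.5987, 0.216, 0.044]
tool_rot: [0.009, 3.141, 0.0]
contact_force: [0.8, -0.2, 0.3]
width: 0.0421
grip_force: 0.0
```

Request:
{"api": "play_rows", "payload": {"steps": [[[0, 0, 0], 0], [[0, 0, 0], 0], [[0, 0, 0], 0], [[0, 0, 0], 0], [[0, 0, 0], 0], [[0, 0, 0], 0], [[0, 0, 0], 0], [[0, 0, 0], 0]], "fingers": 0.0, "squeeze": 30}}

```text
time_s: 8.35
position: [0.5988, 0.2169, 0.0434]
tool_rot: [0.007, 3.141, 0.0]
contact_force: [-3.2, -0.7, 6.2]
width: 0.0256
grip_force: 30.0
```

Request:
{"api": "play_rows", "payload": {"steps": [[[0, -0.004, 0], 0], [[0, -0.008, 0], 0], [[0, -0.009, 0], 0], [[0, -0.009, 0], 0], [[0, -0.009, 0], 0], [[0, -0.008, 0], 0], [[0, -0.004, 0], 0], [[0, 0, 0], 0]]}}

```text
time_s: 9.02
position: [0.5985, 0.1652, 0.0434]
tool_rot: [-0.008, -3.141, 0.0]
contact_force: [-5.1, -2.0, 8.6]
width: 0.0251
grip_force: 30.0
```

Run:
```python
from h import *
st=ctrl.state(); print(st['position'],st['contact_force'])
I=ctrl.read_camera("wrist"); J=ctrl.read_camera("top"); S=ctrl.read_camera("scene")
f=lambda a,s:cv2.resize(a,None,fx=s,fy=s,interpolation=cv2.INTER_CUBIC)
a=f(J[150:230,205:305],4); b=f(S[150:230,240:340],4); c=f(I[190:330,0:200],4)[:, :800]
out=np.vstack([np.hstack([a,b]),cv2.resize(f(I[180:320,0:400],2),(800,280))])
cv2.imwrite("pics/m4.png",out[:,:,::-1])
```

```text
[0.59852964 0.16515729 0.04339068] [-5.09845978 -2.011946    8.5898652 ]
```

View pics/m4.png

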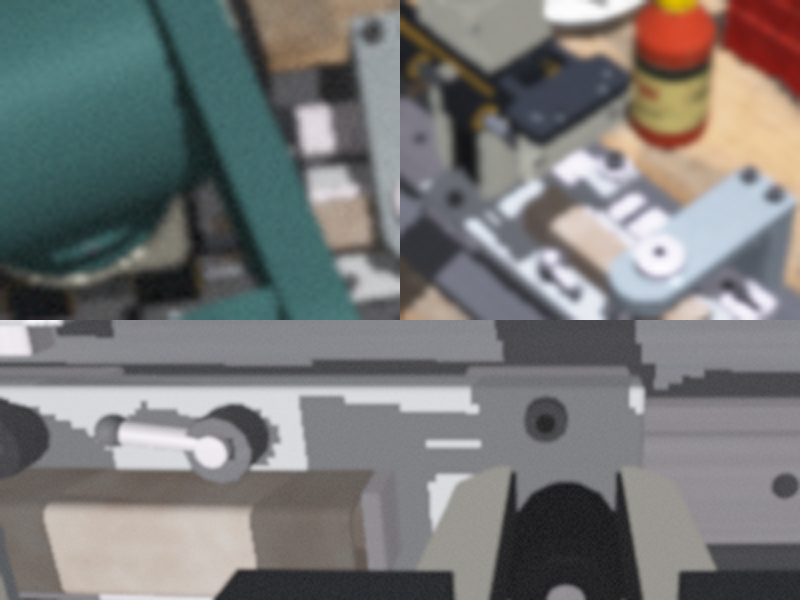

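The scene crop shows the plunger still short of the dark notch gap. The measurement puts home at TCP y ≈ 0.143, so I'll move closer and then feel for it.

Request:
{"api": "play_rows", "payload": {"steps": [[[0, -0.002, 0], 0], [[0, -0.003, 0], 0], [[0, -0.004, 0], 0], [[0, -0.003, 0], 0], [[0, -0.002, 0], 0], [[0, 0, 0], 0], [[0, 0, 0], 0], [[0, 0, 0], 0]]}}

```text
time_s: 9.83
position: [0.5984, 0.1516, 0.0433]
tool_rot: [-0.008, -3.141, 0.0]
contact_force: [-6.3, -1.8, 8.9]
width: 0.0253
grip_force: 30.0
```

Request:
{"api": "play_rows", "payload": {"steps": [[[0, -0.0015, 0], 0], [[0, 0, 0], 0], [[0, 0, 0], 0], [[0, 0, 0], 0], [[0, 0, 0], 0], [[0, 0, 0], 0], [[0, 0, 0], 0], [[0, 0, 0], 0]]}}

```text
time_s: 10.5
position: [0.5984, 0.1503, 0.0434]
tool_rot: [-0.007, -3.141, 0.0]
contact_force: [-6.5, -1.7, 10.0]
width: 0.0252
grip_force: 30.0
```

Request:
{"api": "play_rows", "payload": {"steps": [[[0, -0.0015, 0], 0], [[0, 0, 0], 0], [[0, 0, 0], 0], [[0, 0, 0], 0], [[0, 0, 0], 0], [[0, 0, 0], 0], [[0, 0, 0], 0], [[0, 0, 0], 0]]}}

```text
time_s: 11.17
position: [0.5984, 0.1486, 0.0433]
tool_rot: [-0.008, -3.141, 0.001]
contact_force: [-5.9, -2.8, 8.9]
width: 0.0254
grip_force: 30.0
```

Request:
{"api": "play_rows", "payload": {"steps": [[[0, -0.001, 0], 0], [[0, 0, 0], 0], [[0, 0, 0], 0], [[0, 0, 0], 0], [[0, 0, 0], 0], [[0, 0, 0], 0], [[0, 0, 0], 0], [[0, 0, 0], 0]]}}

```text
time_s: 11.83
position: [0.5984, 0.1475, 0.0433]
tool_rot: [-0.008, -3.141, 0.001]
contact_force: [-6.5, -3.8, 8.5]
width: 0.0252
grip_force: 30.0
```

Request:
{"api": "play_rows", "payload": {"steps": [[[0, -0.001, 0], 0], [[0, 0, 0], 0], [[0, 0, 0], 0], [[0, 0, 0], 0], [[0, 0, 0], 0], [[0, 0, 0], 0], [[0, 0, 0], 0], [[0, 0, 0], 0]]}}

```text
time_s: 12.5
position: [0.5984, 0.1461, 0.0433]
tool_rot: [-0.008, -3.141, 0.002]
contact_force: [-6.6, -4.7, 10.0]
width: 0.0252
grip_force: 30.0
```

Request:
{"api": "play_rows", "payload": {"steps": [[[0, -0.001, 0], 0], [[0, 0, 0], 0], [[0, 0, 0], 0], [[0, 0, 0], 0], [[0, 0, 0], 0], [[0, 0, 0], 0], [[0, 0, 0], 0], [[0, 0, 0], 0]]}}

```text
time_s: 13.17
position: [0.5984, 0.1454, 0.0433]
tool_rot: [-0.008, -3.141, 0.001]
contact_force: [-6.8, -3.6, 9.6]
width: 0.0255
grip_force: 30.0
```

Request:
{"api": "play_rows", "payload": {"steps": [[[0, -0.001, 0], 0], [[0, 0, 0], 0], [[0, 0, 0], 0], [[0, 0, 0], 0], [[0, 0, 0], 0], [[0, 0, 0], 0], [[0, 0, 0], 0], [[0, 0, 0], 0]]}}

```text
time_s: 13.83
position: [0.5984, 0.1448, 0.0433]
tool_rot: [-0.007, -3.141, -0.0]
contact_force: [-6.5, 0.1, 8.6]
width: 0.0255
grip_force: 30.0
```

Request:
{"api": "play_rows", "payload": {"steps": [[[0, -0.001, 0], 0], [[0, 0, 0], 0], [[0, 0, 0], 0], [[0, 0, 0], 0], [[0, 0, 0], 0], [[0, 0, 0], 0], [[0, 0, 0], 0], [[0, 0, 0], 0]]}}

```text
time_s: 14.5
position: [0.5984, 0.1443, 0.0434]
tool_rot: [-0.007, -3.141, -0.001]
contact_force: [-7.0, 4.0, 9.1]
width: 0.0252
grip_force: 30.0
```

Request:
{"api": "play_rows", "payload": {"steps": [[[0, 0.001, 0], 0], [[0, 0, 0], 0], [[0, 0, 0], 0], [[0, 0, 0], 0], [[0, 0, 0], 0], [[0, 0, 0], 0], [[0, 0, 0], 0], [[0, 0, 0], 0]]}}

```text
time_s: 15.17
position: [0.5984, 0.1449, 0.0434]
tool_rot: [-0.007, -3.141, -0.0]
contact_force: [-6.5, -0.1, 8.7]
width: 0.0252
grip_force: 30.0
```

Request:
{"api": "play_rows", "payload": {"steps": [[[0, 0.001, 0], 0], [[0, 0, 0], 0], [[0, 0, 0], 0], [[0, 0, 0], 0], [[0, 0, 0], 0], [[0, 0, 0], 0], [[0, 0, 0], 0], [[0, 0, 0], 0]]}}

```text
time_s: 15.83
position: [0.5984, 0.1455, 0.0434]
tool_rot: [-0.008, -3.141, 0.001]
contact_force: [-7.0, -3.2, 9.3]
width: 0.0252
grip_force: 30.0
```

Run:
```python
from h import *
S=ctrl.read_camera("scene"); crop(S,270,165,345,225,10,"pics/s5.png")
print(ctrl.state()['position'],ctrl.state()['contact_force'])
```

```text
[0.59841914 0.14544451 0.04334275] [-5.79823839 -3.38138762  9.73071966]
```

View pics/s5.png

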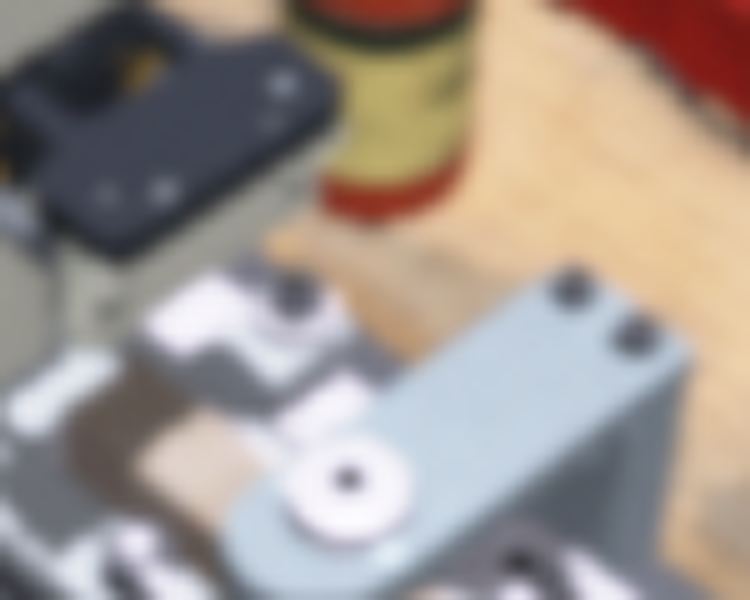

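The force is elastic on both sides of y = 0.1449 and exceeds the sliding friction each way, so the ball is in the notch. The scene crop shows the plunger over the gap. I'll centre the slide and hand in.

Request:
{"api": "play_rows", "payload": {"steps": [[[0, -0.001, 0], 0], [[0, 0, 0], 0], [[0, 0, 0], 0], [[0, 0, 0], 0], [[0, 0, 0], 0], [[0, 0, 0], 0], [[0, 0, 0], 0], [[0, 0, 0], 0]]}}

```text
time_s: 16.55
position: [0.5984, 0.1448, 0.0434]
tool_rot: [-0.007, -3.141, -0.0]
contact_force: [-7.0, 0.6, 8.4]
width: 0.0254
grip_force: 30.0
```

Run:
```python
from bench import ctrl
s=ctrl.state(); print(s['position'],s['contact_force'],s['width'],s['grip_force']); print(ctrl.close_job())
```

```text
[0.59840813 0.14483779 0.04335163] [-6.95217114  0.55798585  8.38572636] 0.02541361365999138 30.00189119222341
the job is handed in; nothing more can be done
None
```

The job is handed in at about 17 s: gate bolt drawn back to its end stop, slide at rest in the notch as judged by feel and the scene view, and the knob still gripped at 30 N; no verdict came back.

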